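# Gate the sorting tray and run the nuts into its corner

## Robot

A 6-joint arm with a two-finger parallel gripper is mounted at the origin on the work surface. World frame = base frame: x ahead of the robot, y to its left, z up, the work surface at z = 0. Lengths are in mm, angles in rad, forces in N, time in s.
With the tool pointing down it reaches from about 225 to 875 mm from the base axis. Payload 3.4 kg.
Tool frame: the origin (TCP) lies midway between the tips of the shut fingers; the grasp point (between the pads) lies 19 mm behind it; z points along the fingers, y is the direction in which the jaws open and shut (so a half turn about z gives the same grasp; the last joint's range is limited). The gripper opens to 85 mm and grips with 20 to 120 N. Pads are 22 mm wide; open, the fingers measure 114 mm over their backs; the gripper's body (76 mm by 85 mm) begins 54 mm behind the grasp point. The pads swing forward as they close: fully open they stand 13 mm farther back than shut.
Start: joints at [1.027, 0.276, 1.505, -0, 1.361, -0.121], TCP at [235.952, 524.395, 231.328] pointing down, gripper open.
Joint ranges: [-2.89, 2.89], [-0.75, 2.08], [0.22, 2.7], [-1.18, 4.32], [0.11, 2.71], [-2.7, 2.7]. Speed limits (rad/s): [2.57, 2.57, 3.14, 3.14, 3.14, 3.14].

## Interface

Orientations are given as a unit quaternion [x, y, z, w].
In Python, from workcell import ctrl, cams gives the robot as it stands.
- The arm moves only by the shell command python3 -m crank 'ROWS'. ROWS is JSON, a list of rows, each a list of 7 numbers: the finger opening in m, from 0 to 0.0854, then the shift along the tool's x, y, z in m, then the turn, a rotation vector about the tool's x, y, z in rad. A call has 1 to 12 rows; each row shifts and turns the commanded pose from where the row before left it, along the tool's axes as they then stand; what a row does not reach is not made up. A row lasts 1/10 s, in which the tool goes at most 50 mm and 8.59 degrees, less where a joint would pass 70% of its speed; a pose out of reach is approached as far as the arm can. A call is refused whole if a number of a shift passes 0.05 or a number of a turn 0.15, either way. A call with a gripper value outside its range is refused whole. The fingers move at their own pace and stop on an object; the grip force is fixed at half the most. Time passes only in rows, so rows that do not move let the fingers close. It gives the time, the measured TCP pose, the force and the opening at its end, in the units of the state.
- ctrl.read_state(): the state, without advancing time (a new reading comes with each control period).
- cams.get_image(name): name is "side" or "top" or "wrist"; returns a dict with "img" (420x560x3 uint8, red, green, blue), "depth" (420x560 float32, mm along the optical axis (not along the pixel's ray), 0 where there is no reading), "vfov" (degrees; the focal length in pixels is half the picture's height over the tangent of half this angle, whatever the lens; pixels are square), "cx", "cy" (the principal point, pixels), "world_from_camera" (4x4, takes a point from camera to world coordinates). Camera axes: x right, y down, z forward; pixel columns grow to the right and rows downward; lengths in mm; the calibration is good to about 2 mm. A picture is of the moment at which its call begins.
- ctrl.job_done(): hands the job in, once; it reports no verdict.
The state is a dict: "t": time; "q": joint angles; "qvel": joint speeds; "joint_efforts": joint torques, N m; "tcp_pos": TCP position; "tool_rot": TCP orientation; "wrist_force": force on the tool from outside, world axes, zero at the start; "torque": the same for the moment, N m; "grip_width": opening from 0.0 (shut) to 1.0 (fully open).
Only numpy, scipy, OpenCV 4.12 (cv2) and the standard library are available. Lean on these libraries where they do the work, as an engineer would, in place of code of your own. Each camera call takes 0.05 s, during which the arm holds its last target.

## Task

Close the sorting tray's cut-off corner: take the brass gate out of the slotted block and slide it down between the corner's guides until its foot stands on the tray floor. Then pick the tray up by its carrying bar, a hand's breadth clear of the granite, tip it some 35 degrees towards the gate so that all four loose nuts run into the gated corner, and finish there: still gripping the bar, holding the tray up, tipped and steady with the nuts in that corner. Leave the other things on the counter where they lie.

Things in the scene. Friction and masses are not known exactly. Their poses are not given: they have to be found in the camera images.
- tray_bar: the sorting tray with its carrying bar: loose light brown wooden tray with pale smooth floor, 200 (x) by 160 (y) mm outside, walls 40 high and 6 thick, floor 5 thick, 0.4 to 0.6 kg. Origin: under the tray's middle. The dark bar runs along x over the middle, 188 mm long between two end posts, 16 wide (y), 20 tall. The corner at -x, -y is cut off at 45 degrees: the pouring mouth
- bar_mid (a point): centre of the tray's carrying bar, where it is gripped across its 16 mm width, 90 mm above the tray's underside. Axes are the tray's: x along the bar, z up out of the tray
- mouth: pouring mouth in the tray's cut-off corner, rigid with the tray. Origin: middle of the gate's groove, on the tray floor (5 mm above the underside, at x -69.5, y -49.5 mm in the tray). x points out of the tray through the mouth, y along the groove, z up. Groove 7.5 mm wide (x), 57 long (y), open at the top; brass cheeks at both ends flare at the top, guides end 36 mm above the origin; 40 mm clear between cheeks
- gate_grip (a point): centre of the dark wooden grip on top of the gate, where it is grasped: 14 mm thick (x), 40 wide (y), 26 tall, 57 mm above the plate's foot. Below it the upright brass plate, 5 thick (x), 54 wide (y), 48 tall; gate 70 mm tall in all, about 130 g. It starts upright and loose in the middle slot of the block, 22 mm deep. It fits the mouth either way round
- gate_foot (a point): middle of the lower edge of the gate plate; x through its thickness, y along its width, z up. Gate home: this point is at the origin of the mouth, y along the groove
- rack: slotted pale wooden block that is fixed to the counter, 100 mm (x) by 84 mm (y) by 32 mm high, origin under its centre; its middle slot, along y, holds the gate with its foot 10 mm above the counter. Two low steel gauges stand in the other slots, up to 36 mm above the counter
- brass_nut1: loose knurled brass nut lying in the tray, 18 mm across, 9 mm tall, origin under its centre; slides on the tray floor when that is tipped about 15 degrees, and along a wall when tipped 30 degrees straight towards the mouth
- brass_nut2: second knurled brass nut, like the first
- hex_nut1: loose steel hexagon nut lying in the tray, 17 mm across flats, 8 mm tall, origin under its centre; slides like the brass nuts
- hex_nut2: second steel hexagon nut, like the first
- segment: bystander: nickel-plated half-ring type segment lying flat, 112 by 70 mm, 11 mm tall
- bending_tool: bystander: steel typebar bending tool lying flat, 180 mm long (x)
- loupe: bystander: horn-rimmed loupe standing on its eyepiece, 41 mm across, 32 mm tall
- spool: bystander: cracked brown bakelite ribbon spool lying flat, 54 mm across, 14 mm tall
- screwdriver: bystander: screwdriver lying along its x, 180 mm long
- oil_can: bystander: small copper oil can, 52 mm across, 105 mm tall with its spout

How it is judged (in metres and radians):
On the way:
1. the gate is home in the mouth: foot on the tray floor, upright in the groove (distance between gate_foot and mouth below 0.005 m and angle between the z axis of gate_foot and the z axis of mouth, either way round below 0.12 rad), for 0.3 s.
At the end, for the whole second after the job is handed in: Fingers grip the bar and alone carry the tray: mouth over 60 mm above the counter, pointing at least 23 degrees below level; gate home (foot within 6 mm of the mouth's origin, upright in it within 0.17 rad); every nut within 70 mm of the mouth's origin; tray and nuts at rest (contact force between the fingers and tray_bar above 2 N and height (world z) of mouth above 0.06 m and angle between mouth's own x axis and vertical above 1.9708 rad and distance between gate_foot and mouth below 0.006 m and angle between the z axis of gate_foot and the z axis of mouth, either way round below 0.17 rad and distance between each of brass_nut1, brass_nut2, hex_nut1, hex_nut2 and mouth below 0.07 m and linear speed of mouth below 0.02 m/s and angular speed of mouth below 0.1 rad/s and linear speed of each of brass_nut1, brass_nut2, hex_nut1, hex_nut2 below 0.03 m/s); the arm keeps its last pose, push and grip.
It fails at once if one of the other things on the counter is moved more than 20 mm (distance of any of segment, bending_tool, loupe, spool, screwdriver, oil_can from where it was at the start of the episode above 0.02 m).
It fails at once if a nut falls out of the tray (distance between any of brass_nut1, brass_nut2, hex_nut1, hex_nut2 and bar_mid above 0.2 m).
It also fails if it takes over 58 s, if anything falls off the work surface, if the arm or the gripper's body presses on something with over 40 N, if the wrist force passes 120 N, or if a joint passes its speed limit or range.

## Working session

There is one attempt and no reset: what is moved stays moved. The work goes in short steps, Python scripts to look and compute and a shell command to move; the robot and the scene stay as the last step left them, time stands still between calls to the robot, and variables do not carry over. Pictures are saved under pics/ and viewed, and the job is handed in when it is done.

```bash
ls; mkdir -p pics
python3 - <<'E'
from workcell import ctrl,cams
import cv2,numpy as np
print(ctrl.read_state())
for n in ["top","side","wrist"]:
    d=cams.get_image(n); cv2.imwrite(f"pics/{n}0.png",d["img"][:,:,::-1]); np.savez(f"{n}0.npz",**d)
    print(n,d["vfov"],d["cx"],d["cy"],np.round(d["world_from_camera"],3).tolist(),(d["depth"]>0).mean())
E
```

```text
pics
{'t': 0.0, 'q': array([ 1.02698890e+00,  2.76574571e-01,  1.50614693e+00, -9.60847095e-06,
        1.36071377e+00, -1.20991562e-01]), 'qvel': array([ 1.91026789e-03, -3.45171459e-04, -1.24087405e-03,  6.52475122e-04,
       -9.36244360e-05, -5.84840299e-04]), 'joint_efforts': array([-4.10033399e-04, -4.16776621e+01, -2.45798492e+01, -1.03509860e-04,
        1.10640083e-02, -1.77898426e-05]), 'tcp_pos': array([235.66034147, 523.89409671, 230.44587334]), 'tool_rot': array([ 2.09835623e-01,  9.77736244e-01, -8.72410967e-04, -2.96193609e-04]), 'wrist_force': array([ 0.21761014,  0.49736783, -0.59697219]), 'torque': array([ 0.0033545 , -0.02678493,  0.02085633]), 'grip_width': 0.9969998783504667}
top 51.14484445565354 280.1701086818733 211.6013637997013 [[-0.134, -0.97, 0.203, 406.593], [-0.991, 0.131, -0.027, 9.162], [-0.0, -0.205, -0.979, 1183.276], [0.0, 0.0, 0.0, 1.0]] 0.9960501700680272
side 43.68205880558361 288.11607959856445 201.98493509809094 [[-0.984, -0.078, 0.159, 362.948], [-0.176, 0.524, -0.834, 1298.092], [-0.018, -0.848, -0.529, 924.844], [0.0, 0.0, 0.0, 1.0]] 0.9959566326530612
wrist 63.47799039253123 276.4107403152605 212.64647521051202 [[0.411, 0.88, 0.239, 174.689], [0.912, -0.396, -0.109, 551.249], [-0.001, 0.262, -0.965, 372.83], [0.0, 0.0, 0.0, 1.0]] 0.9960289115646258
```

View pics/top0.png

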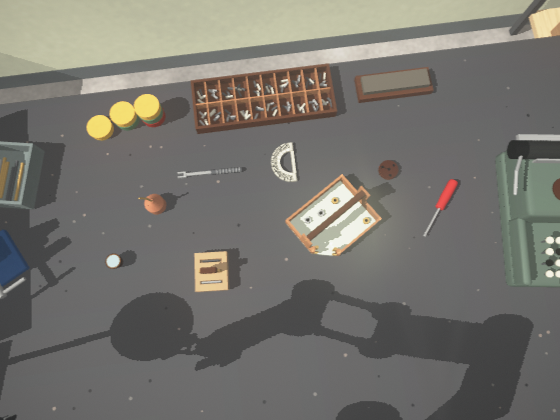

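View pics/side0.png

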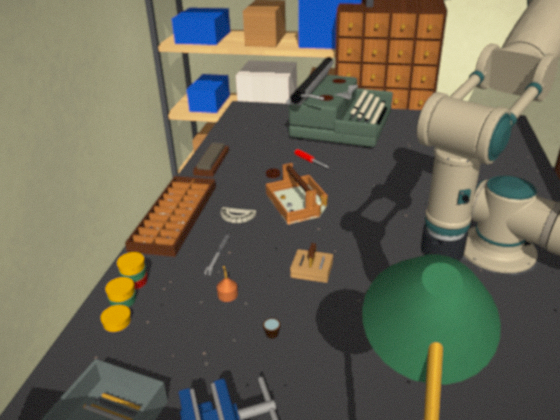

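View pics/wrist0.png

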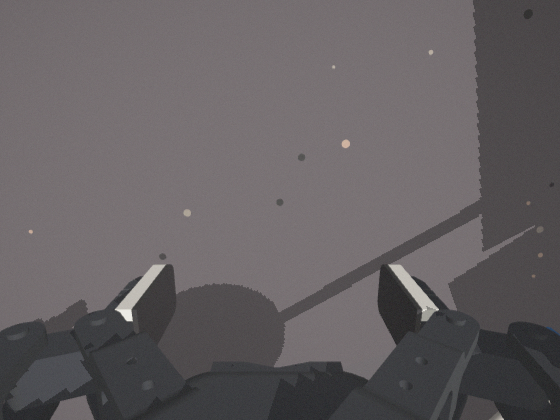

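```bash
cat > h.py <<'E'
import numpy as np,cv2
from scipy.spatial.transform import Rotation as R
from workcell import ctrl,cams
def snap(n,name):
    d=cams.get_image(n); cv2.imwrite(f"pics/{name}.png",d["img"][:,:,::-1]); np.savez(f"{name}.npz",**d); return d
def load(name): return dict(np.load(f"{name}.npz"))
def f(d): return d["img"].shape[0]/2/np.tan(np.radians(d["vfov"])/2)
def ray(d,u,v):
    r=np.array([(u-d["cx"])/f(d),(v-d["cy"])/f(d),1.]); T=d["world_from_camera"]
    return T[:3,3],T[:3,:3]@r
def onz(d,u,v,z):
    o,r=ray(d,u,v); return o+r*(z-o[2])/r[2]
def cloud(d):
    H,W=d["depth"].shape; v,u=np.mgrid[:H,:W]; z=d["depth"]
    p=np.stack([(u-d["cx"])/f(d)*z,(v-d["cy"])/f(d)*z,z],-1); T=d["world_from_camera"]
    return p@T[:3,:3].T+T[:3,3]
def proj(d,p):
    T=d["world_from_camera"]; c=T[:3,:3].T@(np.array(p)-T[:3,3]); return c[:2]/c[2]*f(d)+[d["cx"],d["cy"]]
def tri(d1,p1,d2,p2):
    o1,r1=ray(d1,*p1);o2,r2=ray(d2,*p2)
    A=np.stack([r1,-r2],1); s=np.linalg.lstsq(A,o2-o1,rcond=None)[0]
    a=o1+r1*s[0];b=o2+r2*s[1]; return (a+b)/2,np.linalg.norm(a-b)
E
python3 - <<'E'
from h import *
d=load("top0")
crop=d["img"][150:310,180:460]; cv2.imwrite("pics/topc.png",cv2.resize(crop[:,:,::-1],None,fx=2.8,fy=2.8,interpolation=cv2.INTER_CUBIC))
c=cloud(d)
for n,(u,v) in dict(rack=(211,272),gate=(208,268),tray=(335,217),spool=(389,170),seg=(284,162),can=(154,203),loupe=(113,261),sd=(440,207),bt=(210,172)).items(): print(n,c[v,u].round(),onz(d,u,v,20).round())
E
```

```text
rack [506. 171.  74.] [511. 179.  20.]
gate [516. 176.  83.] [523. 186.  20.]
tray [ 599. -156.   97.] [ 613. -168.   20.]
spool [ 725. -338.   17.] [ 724. -337.   20.]
seg [792. -54.   1.] [786. -53.  20.]
can [709. 306.  50.] [717. 314.  20.]
loupe [573. 429.  31.] [575. 433.  20.]
sd [ 602. -454.   22.] [ 602. -455.   20.]
bt [788. 155.   8.] [784. 154.  20.]
```

View pics/topc.png

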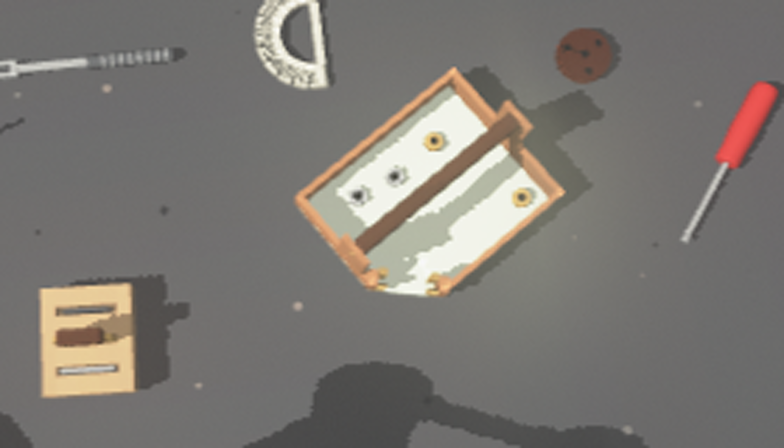

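```bash
cat >> h.py <<'E'
def rows(target_pos,yaw_ty,n,nrot=None):
    """tool-down target; yaw of tool y (deg, mod 180). prints suggested rows"""
    s=ctrl.read_state(); p=s["tcp_pos"]; Rm=R.from_quat(s["tool_rot"])
    ty=Rm.as_matrix()[:,1]; cur=np.degrees(np.arctan2(ty[1],ty[0]))
    e=(yaw_ty-cur+90)%180-90
    print("cur",p.round(1),"yaw",cur.round(2),"dyaw",round(e,2),"tool-z turn",round(-np.radians(e),4))
    dp=(np.array(target_pos)-p)/n
    for i in range(n):
        a=np.radians(-e)/n
        M=(Rm*R.from_rotvec([0,0,a*i])).as_matrix()
        print((M.T@dp/1000).round(4).tolist(),round(a,4))
E
python3 - <<'E'
from h import *
d=load("top0"); im=cv2.cvtColor(d["img"],cv2.COLOR_RGB2HSV)
c=cloud(d)
roi=np.zeros(im.shape[:2],np.uint8); roi[245:300,185:235]=1
m=((im[...,0]>8)&(im[...,0]<30)&(im[...,1]>70)&(im[...,2]>100)).astype(np.uint8)*roi
cs=max(cv2.findContours(m,0,2)[0],key=cv2.contourArea)
P=np.array([onz(d,*q[0],32)[:2] for q in cs],np.float32)
print("rack",cv2.minAreaRect(P))
m=((np.abs(c[...,2]-80)<8)).astype(np.uint8)*roi
print(m.sum(),np.argwhere(m).mean(0)); P=c[m>0][:,:2].astype(np.float32); print("grip",cv2.minAreaRect(P),P.mean(0))
# tray bar by depth
roi[:]=0; roi[170:260,280:390]=1
m=((np.abs(c[...,2]-100)<8)).astype(np.uint8)*roi
P=c[m>0][:,:2].astype(np.float32); print("bar",cv2.minAreaRect(P),P.mean(0),c[m>0][:,2].mean())
rows([520,180,230],0,10)
E
```

```text
rack ((513.0498046875, 176.67515563964844), (86.75575256347656, 101.01505279541016), 86.1390609741211)
94 [269.63829787 208.06382979]
grip ((513.1546020507812, 177.27493286132812), (39.26774215698242, 12.75007152557373), 82.42561340332031) [512.74884 177.02286]
bar ((605.5927734375, -160.88381958007812), (33.48689651489258, 201.8038330078125), 31.73543930053711) [ 604.67926 -159.6747 ] 98.42228848322644
cur [235.7 524.  230.7] yaw 65.78 dyaw -65.78 tool-z turn 1.148
[-0.04, -0.0197, 0.0001] 0.1148
[-0.042, -0.015, 0.0001] 0.1148
[-0.0435, -0.0101, 0.0001] 0.1148
[-0.0443, -0.005, 0.0001] 0.1148
[-0.0446, 0.0001, 0.0001] 0.1148
[-0.0443, 0.0052, 0.0001] 0.1148
[-0.0434, 0.0102, 0.0001] 0.1148
[-0.042, 0.0151, 0.0001] 0.1148
[-0.04, 0.0199, 0.0001] 0.1148
[-0.0374, 0.0243, 0.0001] 0.1148
```

```bash
python3 -m crank '[[0.0854,-0.038,-0.0186,0,0,0,0.122],[0.0854,-0.0402,-0.0134,0,0,0,0.122],[0.0854,-0.0415,-0.0083,0,0,0,0.122],[0.0854,-0.042,-0.003,0,0,0,0.122],[0.0854,-0.0421,0.002,0,0,0,0.122],[0.0854,-0.0415,0.0072,0,0,0,0.122],[0.0854,-0.0403,0.012,0,0,0,0.122],[0.0854,-0.0385,0.0168,0,0,0,0.122],[0.0854,-0.0365,0.0214,0,0,0,0.122],[0.0854,-0.0337,0.0255,0,0,0,0.122],[0.0854,0,0,0,0,0,0]]'
python3 - <<'E'
from h import *
s=ctrl.read_state(); print(s['tcp_pos'],s['tool_rot'],s['q'])
snap("wrist","w1")
E
```

```text
t: 1.25
tcp_pos: [512.5, 198.8, 230.8]
tool_rot: [0.734, 0.679, -0.0, 0.001]
wrist_force: [-0.3, 0.7, -1.0]
grip_width: 1.0
[512.507051   198.82875407 230.78110185] [ 7.34367064e-01  6.78750994e-01 -1.76334065e-04  1.43991481e-03] [ 0.24529681  0.23775875  1.5597465  -0.00276702  1.34301501  0.32459358]
```

View pics/w1.png

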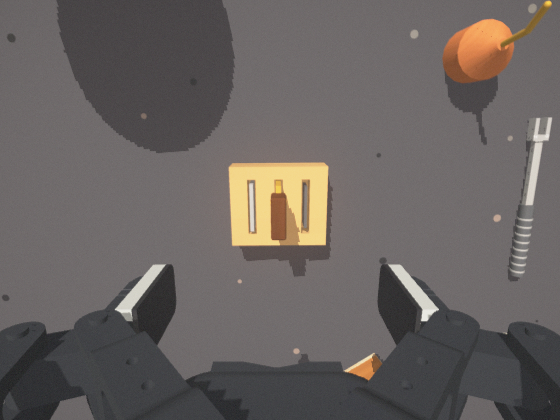

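Run:
```python
from h import *
d=load("w1"); im=cv2.cvtColor(d["img"],cv2.COLOR_RGB2HSV); c=cloud(d)
roi=np.zeros(im.shape[:2],np.uint8); roi[155:255,220:340]=1
m=((c[...,2]>25)).astype(np.uint8)*roi
cs=max(cv2.findContours(m,0,2)[0],key=cv2.contourArea)
P=np.array([onz(d,*q[0],32)[:2] for q in cs],np.float32); print("rack",cv2.minAreaRect(P))
P=c[(roi>0)&(np.abs(c[...,2]-32)<4)]; print("rack depth",cv2.minAreaRect(P[:,:2].astype(np.float32)),np.median(P[:,2]))
m=(roi>0)&(c[...,2]>74); P=c[m]; print("grip",cv2.minAreaRect(P[:,:2].astype(np.float32)),P.mean(0),np.percentile(P[:,2],[5,50,95]))
m=(roi>0)&(c[...,2]>52)&(c[...,2]<64); P=c[m]; print("shoulder",P.mean(0),P.min(0),P.max(0))
s=ctrl.read_state(); M=R.from_quat(s['tool_rot']).as_matrix(); print(M.round(3), np.degrees(np.arctan2(M[1,1],M[0,1])))
rows([513,177,200],-4,3)
```

```text
rack ((512.8646240234375, 178.16998291015625), (84.39777374267578, 100.63471221923828), 85.4625015258789)
rack depth ((513.1024169921875, 177.7801971435547), (84.50697326660156, 100.11900329589844), 85.9529037475586) 31.635816395054007
grip ((515.3329467773438, 212.2317657470703), (105.83404541015625, 13.78820514678955), 85.43138885498047) [512.98802091 185.00809471  97.61021817] [ 77.64967402  79.43725484 372.93265331]
shoulder [513.87105207 200.59978065  58.27423552] [507.07666112 196.94406195  53.75006473] [520.3445837  205.31972345  63.99334231]
[[ 0.076  0.997 -0.001]
 [ 0.997 -0.076 -0.   ]
 [-0.    -0.001 -1.   ]] -4.335924441664811
cur [510.5 200.8 230.7] yaw -4.34 dyaw 0.34 tool-z turn -0.0059
[-0.0079, 0.0014, 0.0102] -0.002
[-0.0079, 0.0014, 0.0102] -0.002
[-0.0079, 0.0014, 0.0102] -0.002
```

```bash
python3 -m crank '[[0.0854,-0.0075,0.0007,0.035,0,0,0],[0.0854,-0.0075,0.0006,0.035,0,0,0],[0.0854,-0.0065,0,0.03,0,0,0],[0.0854,0,0,0,0,0,0],[0.0854,0,0,0,0,0,0]]'
python3 - <<'E'
from h import *
for i in range(2):
    d=snap("wrist","w2"); s=ctrl.read_state(); print(s['t'],s['tcp_pos'].round(1),s['q'].round(4),d["world_from_camera"][:3,3].round(1))
E
```

```text
t: 1.8
tcp_pos: [508.5, 182.1, 131.6]
tool_rot: [0.732, 0.682, -0.0, -0.0]
wrist_force: [-0.6, 0.4, 1.4]
grip_width: 0.997
1.85 [509.5 182.4 132.6] [2.1480e-01 2.9920e-01 1.7325e+00 6.0000e-04 1.1077e+00 2.8530e-01] [512.7 248.2 273.9]
1.9 [510.1 182.4 133.2] [2.1460e-01 2.9870e-01 1.7317e+00 5.0000e-04 1.1076e+00 2.8530e-01] [513.4 248.3 275. ]
```

View pics/w2.png

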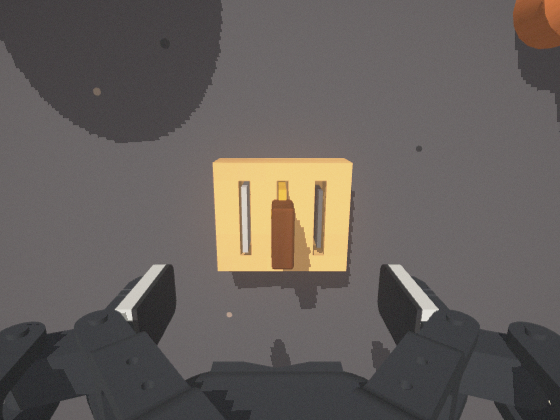

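Run:
```python
from h import *
d=load("w2"); c=cloud(d); s=ctrl.read_state()
roi=np.zeros(c.shape[:2],bool); roi[150:280,205:360]=1
m=roi&(c[...,2]>70)&(c[...,2]<90); P=c[m]; P=P[np.abs(P[:,2]-np.percentile(P[:,2],85))<3]; r=cv2.minAreaRect(P[:,:2].astype(np.float32)); print(r,P[:,2].mean())
m=roi&(np.abs(c[...,2]-32)<3); print(cv2.minAreaRect(c[m][:,:2].astype(np.float32)))
g=np.array([*r[0],70-19]); M=R.from_quat(s['tool_rot']).as_matrix()
print(s['tcp_pos'],M.T@(g-s['tcp_pos']),np.degrees(np.arctan2(M[1,1],M[0,1])))
```

```text
((512.8023681640625, 178.72166442871094), (39.49356460571289, 13.847204208374023), 86.66407012939453) 79.45277772952919
((512.9826049804688, 177.61514282226562), (84.52053833007812, 100.31855773925781), 85.81268310546875)
[510.08401402 182.39850305 133.1732252 ] [-3.59605088  2.69989423 82.17740882] -4.063274547933798
```

```bash
python3 -m crank '[[0.0854,-0.002,0.0013,0.04,0,0,0],[0.0854,-0.0015,0.0012,0.03,0,0,0],[0.0854,0,0,0.011,0,0,0],[0.0854,0,0,0,0,0,0],[0.04,0,0,0,0,0,0],[0.0,0,0,0,0,0,0],[0.0,0,0,0,0,0,0],[0.0,0,0,0,0,0,0],[0.0,0,0,0,0,0,0]]'
```

```text
t: 2.8
tcp_pos: [511.6, 177.7, 50.9]
tool_rot: [0.732, 0.681, 0.001, 0.0]
wrist_force: [-0.4, -1.5, 9.5]
grip_width: 0.154
```

```bash
python3 -m crank '[[0,0,0,-0.02,0,0,0],[0,0,0,-0.04,0,0,0],[0,0,0,-0.05,0,0,0],[0,0,0,-0.05,0,0,0],[0,0,0,-0.02,0,0,0],[0,0,0,0,0,0,0]]'
python3 - <<'E'
from h import *
d=load("top0"); c=cloud(d)
roi=np.zeros(c.shape[:2],bool); roi[170:265,275:395]=1
for z in [40,5]:
    m=roi&(np.abs(c[...,2]-z)<4); P=c[m][:,:2].astype(np.float32); print(z,cv2.minAreaRect(P))
snap("wrist","w3"); snap("top","t3")
E
```

```text
t: 3.4
tcp_pos: [513.2, 178.0, 234.1]
tool_rot: [0.732, 0.681, 0.004, 0.002]
wrist_force: [-0.3, -0.0, -1.7]
grip_width: 0.154
40 ((604.8597412109375, -160.51065063476562), (161.4721221923828, 200.4821319580078), 31.981510162353516)
5 ((619.208740234375, -172.58505249023438), (332.45928955078125, 263.2984924316406), 82.330810546875)
```

View pics/w3.png

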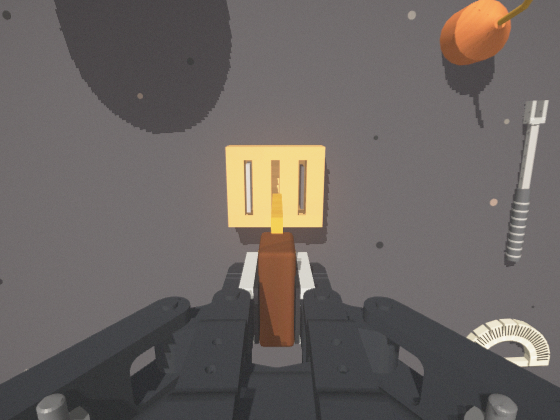

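Run:
```python
from h import *
d=load("w3"); c=cloud(d); s=ctrl.read_state(); M=R.from_quat(s['tool_rot']).as_matrix()
P=(c.reshape(-1,3)-s['tcp_pos'])@M; print(s['tcp_pos'])
P=P[(d["depth"].ravel()>0)]
for z0 in range(-90,45,10):
    q=P[(P[:,2]>z0)&(P[:,2]<z0+10)&(abs(P[:,0])<80)&(abs(P[:,1])<90)]
    if len(q): print(z0,"behind grasp",-(z0+5)-19,len(q),q.min(0).round(),q.max(0).round())
# plate & grip in tool frame
im=cv2.cvtColor(d["img"],cv2.COLOR_RGB2HSV)
cc=((c-s['tcp_pos'])@M)
m=(im[...,0]<12)&(im[...,1]>120)&(im[...,2]<130); m[:230]=0;m[:,:250]=0;m[:,305:]=0
q=cc[m]; print("grip",q.min(0),q.max(0),np.median(q,0))
m=np.zeros_like(m); m[195:232,268:286]=1; q=cc[m]; q=q[q[:,2]<45]; print("plate",len(q),q.min(0),q.max(0),np.median(q,0))
```

```text
[510.42071497 177.39274596 229.55115808]
-90 behind grasp 66 14148 [ -4. -58. -90.] [ 19.  61. -80.]
-80 behind grasp 56 10661 [-10. -55. -80.] [ 19.  58. -70.]
-70 behind grasp 46 7431 [-10. -48. -70.] [ 18.  51. -60.]
-60 behind grasp 36 5331 [-10. -41. -60.] [ 15.  45. -50.]
-50 behind grasp 26 1781 [-11. -35. -50.] [ 15.  37. -40.]
-40 behind grasp 16 4161 [-19. -18. -40.] [ 22.  22. -30.]
-30 behind grasp 6 982 [  7. -18. -30.] [ 22.  22. -20.]
-20 behind grasp -4 943 [  7. -18. -20.] [ 29.  22. -10.]
-10 behind grasp -14 112 [ 11. -11. -10.] [29. 15. -0.]
0 behind grasp -24 61 [28.  0.  0.] [29.  5. 10.]
10 behind grasp -34 46 [28.  0. 11.] [29.  5. 20.]
20 behind grasp -44 42 [28.  0. 20.] [29.  5. 30.]
30 behind grasp -54 17 [28.  1. 31.] [29.  5. 35.]
grip [ -17.96279179   -4.8947019  -147.06991891] [ 66.66279941   8.8078984  -10.4748693 ] [ -4.17616399   0.24693278 -32.90289086]
plate 418 [  21.9901698    -0.17960366 -147.06991891] [66.66279941  4.98382597 32.32058655] [28.26288823  2.33031726 -7.37414841]
```

Run:
```python
from h import *
rows([542,-55,215],-13,6)
```

```text
cur [510.4 177.4 229.6] yaw -4.13 dyaw -8.87 tool-z turn 0.1549
[-0.0383, 0.008, 0.0024] 0.0258
[-0.038, 0.009, 0.0024] 0.0258
[-0.0378, 0.01, 0.0024] 0.0258
[-0.0375, 0.011, 0.0024] 0.0258
[-0.0372, 0.0119, 0.0024] 0.0258
[-0.0369, 0.0129, 0.0024] 0.0258
```

```bash
python3 -m crank '[[0,-0.0383,0.008,0.0024,0,0,0.026],[0,-0.038,0.009,0.0024,0,0,0.026],[0,-0.0378,0.01,0.0024,0,0,0.026],[0,-0.0375,0.011,0.0024,0,0,0.026],[0,-0.0372,0.0119,0.0024,0,0,0.026],[0,-0.037,0.0129,0.0024,0,0,0.026],[0,0,0,0,0,0,0],[0,0,0,0,0,0,0],[0,0,0,0,0,0,0]]'
python3 - <<'E'
from h import *
d=snap("wrist","w4"); print(ctrl.read_state()['tcp_pos'])
E
```

```text
t: 4.4
tcp_pos: [541.5, -53.9, 214.3]
tool_rot: [0.783, 0.622, -0.001, -0.002]
wrist_force: [0.1, 0.2, -1.0]
grip_width: 0.153
[541.78801371 -53.68407491 214.77020728]
```

View pics/w4.png

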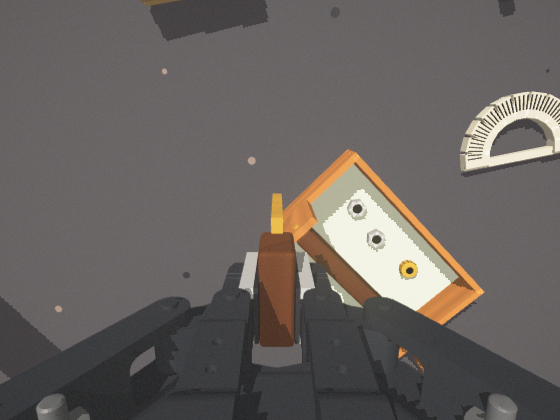

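```bash
python3 -m crank '[[0,-0.04,0,0,0,0,0],[0,-0.04,0,0,0,0,0],[0,-0.03,0,0,0,0,0],[0,0,0,0,0,0,0],[0,0,0,0,0,0,0],[0,0,0,0,0,0,0]]'
python3 - <<'E'
from h import *
d=snap("wrist","w5"); print(ctrl.read_state()['tcp_pos'])
E
```

```text
t: 5.05
tcp_pos: [517.8, -160.5, 215.8]
tool_rot: [0.782, 0.623, 0.0, -0.0]
wrist_force: [0.3, 0.3, -1.3]
grip_width: 0.154
[ 517.85943961 -160.47757235  215.8175013 ]
```

View pics/w5.png

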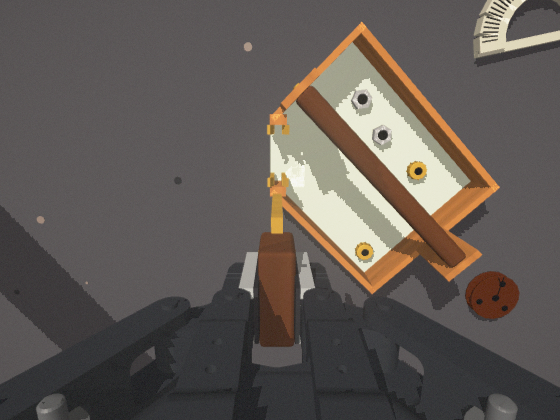

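Run:
```python
from h import *
d=load("w5")
crop=d["img"][95:245,225:335]; cv2.imwrite("pics/w5c.png",cv2.resize(crop[:,:,::-1],None,fx=4,fy=4,interpolation=cv2.INTER_NEAREST))
c=cloud(d)
cv2.imwrite("pics/w5d.png",cv2.resize(np.clip(c[95:245,225:335,2]*2.5,0,255).astype(np.uint8),None,fx=4,fy=4,interpolation=cv2.INTER_NEAREST))
```

```text
(no output)
```

View pics/w5c.png

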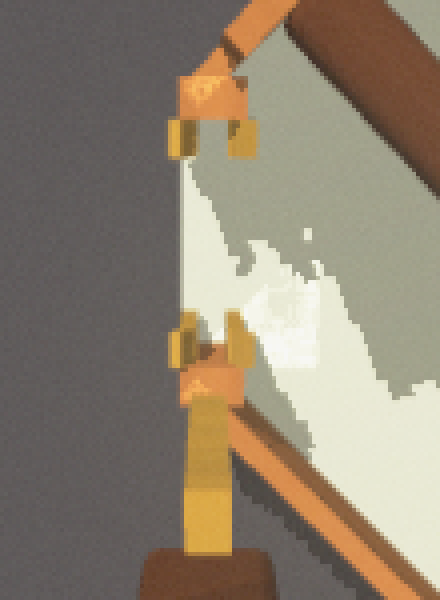

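View pics/w5d.png

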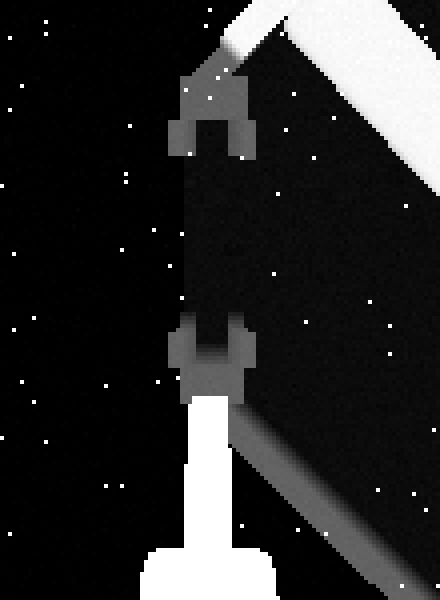

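Run:
```python
from h import *
d=load("w5"); s=ctrl.read_state(); tcp=s['tcp_pos']; M=R.from_quat(s['tool_rot']).as_matrix()
P=lambda x,y:(225+x/4-.5,95+y/4-.5)
def tl(p): return M.T@(p-tcp)
m1=onz(d,*P(212,158),41); m2=onz(d,*P(212,332),41); g1=onz(d,*P(212,120),41); g2=onz(d,*P(212,366),41)
print("cheek gap",np.linalg.norm(m1-m2),"groove len",np.linalg.norm(g1-g2))
for a,b in((m1,m2),(g1,g2)): print("mouth",((a+b)/2).round(2),tl((a+b)/2).round(2),"yaw groove",np.degrees(np.arctan2(*(a-b)[[1,0]])))
for x in (168,196,228,256): print(x,tl(onz(d,*P(x,139),41))[1].round(2),tl(onz(d,*P(x,350),41))[1].round(2))
zf=tcp[2]-41
for nm,x,y,z in (("footL",188,395,zf),("footR",228,395,zf),("topL",184,488,zf+48),("topR",232,488,zf+48),("gripL",140,560,zf+70),("gripR",276,560,zf+70)):
    print(nm,tl(onz(d,*P(x,y),z)).round(2))
c=cloud(d); q=(c-tcp)@M
for (u,v) in ((277,196),(277,205),(277,214),(277,220),(277,228),(277,240),(277,260)): print(u,v,q[v,u].round(1))
print("tool yaw y",np.degrees(np.arctan2(M[1,1],M[0,1])),"tool x",np.degrees(np.arctan2(M[1,0],M[0,0])))
for z in [40]:
    mm=(np.abs(c[...,2]-z)<3); mm[:, :200]=0; mm[300:]=0; mm[230:,:300]=0; mm[:30]=mm[:30]; 
    cs=cv2.findContours(mm.astype(np.uint8),0,2)[0]; 
    print(z,cv2.minAreaRect(c[mm][:,:2].astype(np.float32)))
```

```text
cheek gap 39.92134434513355 groove len 56.412991397639566
mouth [ 525.98 -127.03   41.  ] [ 34.29   0.45 174.84] yaw groove 77.06421744635756
mouth [ 526.01 -126.9    41.  ] [ 34.42   0.45 174.84] yaw groove 77.06421744635773
168 -9.54 -9.93
196 -3.18 -3.32
228 4.08 4.24
256 10.43 10.85
footL [27.43 -3.26 41.02]
footR [27.42  2.25 41.02]
topL [27.72 -3.   -6.98]
topR [27.72  1.97 -6.98]
gripL [ 27.38  -6.51 -28.98]
gripR [ 27.37   5.46 -28.98]
277 196 [27.7 -0.2 32.9]
277 205 [27.6 -0.3 13.5]
277 214 [27.3 -0.3 -1.5]
277 220 [26.4 -0.3 -7.5]
277 228 [22.7 -0.3 -6.8]
277 240 [ 20.6  -0.3 -15.8]
277 260 [ 17.2  -0.3 -27.8]
tool yaw y -12.953146594054608 tool x 77.04684398801112
40 ((604.5243530273438, -160.09629821777344), (161.1617431640625, 201.78424072265625), 31.79899787902832)
```

```bash
python3 -m crank '[[0,0.0125,0.0005,0.03,0,0,0],[0,0.0125,0.0005,0.04,0,0,0],[0,0.009,0,0.03,0,0,0],[0,0,0,0.01,0,0,0],[0,0,0,0,0,0,0],[0,0,0,0,0,0,0],[0,0,0,0,0,0,0]]'
python3 - <<'E'
from h import *
d=snap("wrist","w6"); print(ctrl.read_state()['tcp_pos'])
crop=d["img"][120:300,205:345]; cv2.imwrite("pics/w6c.png",cv2.resize(crop[:,:,::-1],None,fx=4,fy=3.3333333*1,interpolation=cv2.INTER_NEAREST) if 0 else cv2.resize(crop[:,:,::-1],None,fx=3,fy=3,interpolation=cv2.INTER_NEAREST))
snap("side","s6");
E
```

```text
t: 5.8
tcp_pos: [527.8, -129.9, 107.7]
tool_rot: [0.783, 0.622, 0.001, 0.002]
wrist_force: [-0.2, 0.4, -2.0]
grip_width: 0.153
[ 527.63621816 -129.93245468  107.6340265 ]
```

View pics/w6c.png

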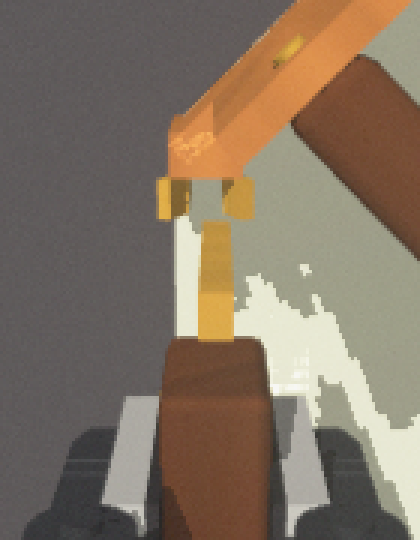

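Run:
```python
from h import *
d=load("w6"); s=ctrl.read_state(); tcp=s['tcp_pos']; M=R.from_quat(s['tool_rot']).as_matrix()
P=lambda x,y:(205+x/3-.5,120+y/3-.5)
tl=lambda p: M.T@(p-tcp)
zf=tcp[2]-41
print(tcp,zf)
for nm,x,y,z in (("groove end",206,178,41),("cheek edge",206,220,41),("outL",157,200,41),("inL",190,200,41),("inR",222,200,41),("outR",255,200,41),("footL",202,222,zf),("footR",231,222,zf),("topL",198,291,zf+48),("topR",234,291,zf+48),("gripL",162,400,zf+70),("gripR",272,400,zf+70)):
    print(nm,tl(onz(d,*P(x,y),z)).round(2))
```

```text
[ 527.39781777 -129.86425753  107.44858927] 66.44858926985407
groove end [31.16 -2.03 66.43]
cheek edge [22.29 -2.05 66.43]
outL [ 26.55 -12.24  66.4 ]
inL [26.54 -5.37 66.42]
inR [26.54  1.29 66.44]
outR [26.53  8.17 66.46]
footL [27.26 -2.56 40.98]
footR [27.26  2.78 41.  ]
topL [27.7  -2.52 -7.02]
topR [27.7   2.46 -7.  ]
gripL [ 20.43  -6.5  -29.03]
gripR [ 20.41   6.63 -28.99]
```

```bash
python3 -m crank '[[0,0.0021,-0.0021,0.01,0,0,0],[0,0,0,0.007,0,0,0],[0,0,0,0,0,0,0],[0,0,0,0,0,0,0],[0,0,0,0,0,0,0]]'
python3 - <<'E'
from h import *
d=snap("wrist","w7"); print(ctrl.read_state()['tcp_pos'])
crop=d["img"][120:300,205:345]; cv2.imwrite("pics/w7c.png",cv2.resize(crop[:,:,::-1],None,fx=3,fy=3,interpolation=cv2.INTER_NEAREST))
E
```

```text
t: 6.4
tcp_pos: [524.9, -126.7, 88.9]
tool_rot: [0.783, 0.622, 0.0, 0.0]
wrist_force: [-0.3, 0.5, -1.3]
grip_width: 0.156
[ 525.02671686 -126.76007574   88.98361911]
```

View pics/w7c.png

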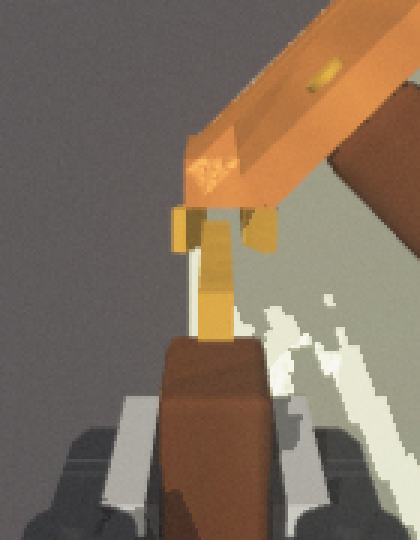

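Run:
```python
from h import *
d=load("w7"); s=ctrl.read_state(); tcp=s['tcp_pos']; M=R.from_quat(s['tool_rot']).as_matrix()
P=lambda x,y:(205+x/3-.5,120+y/3-.5)
tl=lambda p: M.T@(p-tcp)
zf=tcp[2]-41
print(tcp,zf)
for nm,x,y,z in (("groove end",223,207,41),("cheek edge",223,252,41),("outL",172,230,41),("inL",206,230,41),("inR",241,230,41),("outR",277,230,41),("footL",202,222,zf),("footR",231,222,zf),("topL",198,291,zf+48),("topR",234,291,zf+48),("gripL",162,400,zf+70),("gripR",272,400,zf+70)):
    print(nm,tl(onz(d,*P(x,y),z)).round(2))
```

```text
[ 525.02671686 -126.76007574   88.98361911] 47.98361911355735
groove end [28.75  0.8  47.98]
cheek edge [19.96  0.82 47.98]
outL [24.29 -8.93 47.98]
inL [24.29 -2.44 47.98]
inR [24.28  4.25 47.99]
outR [24.28 11.12 47.99]
footL [27.32 -3.1  41.  ]
footR [27.32  2.23 41.  ]
topL [27.78 -3.01 -7.  ]
topR [27.78  1.95 -7.  ]
gripL [ 20.54  -6.96 -29.  ]
gripR [ 20.54   6.13 -29.  ]
```

```bash
python3 -m crank '[[0,-0.0003,0.0014,0,0,0,0],[0,0,0,0,0,0,0],[0,0,0,0.005,0,0,0],[0,0,0,0.005,0,0,0],[0,0,0,0.004,0,0,0],[0,0,0,0,0,0,0]]'
python3 - <<'E'
from h import *
d=snap("wrist","w8"); s=ctrl.read_state(); print(s['tcp_pos'],s['wrist_force'],s['torque'])
crop=d["img"][120:300,205:345]; cv2.imwrite("pics/w8c.png",cv2.resize(crop[:,:,::-1],None,fx=3,fy=3,interpolation=cv2.INTER_NEAREST))
E
```

```text
t: 7.05
tcp_pos: [525.5, -127.0, 74.0]
tool_rot: [0.783, 0.622, -0.0, -0.001]
wrist_force: [-0.6, 0.9, -1.1]
grip_width: 0.153
[ 525.73057997 -127.09601234   74.33112431] [-0.43421141 -0.90695706 -0.33026215] [-0.0063507  -0.02572824  0.01891642]
```

View pics/w8c.png

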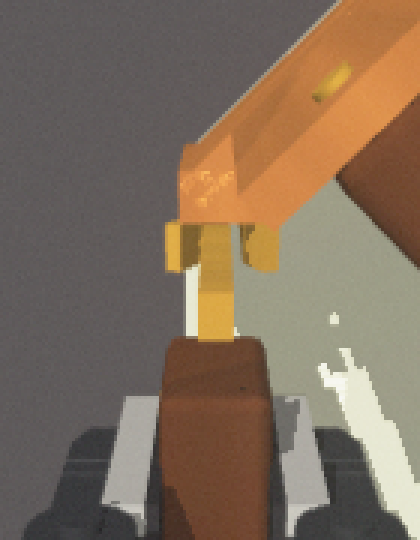

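```bash
python3 -m crank '[[0,0,0.0007,0.004,0,0,0],[0,0,0,0.006,0,0,0],[0,0,0,0.006,0,0,0],[0,0,0,0,0,0,0],[0,0,0,0,0,0,0]]'
```

```text
t: 7.6
tcp_pos: [526.6, -127.4, 58.5]
tool_rot: [0.783, 0.622, -0.0, -0.0]
wrist_force: [-0.9, -0.9, -1.0]
grip_width: 0.153
```

```bash
python3 -m crank '[[0,0,0,0.006,0,0,0],[0,0,0,0.005,0,0,0],[0,0,0,0.002,0,0,0],[0,0,0,0,0,0,0]]'
```

```text
t: 8.0
tcp_pos: [526.9, -127.5, 46.0]
tool_rot: [0.783, 0.622, 0.0, 0.0]
wrist_force: [0.7, -0.7, 0.5]
grip_width: 0.153
```

```bash
python3 -m crank '[[0,0,0,0.002,0,0,0],[0,0,0,0,0,0,0],[0,0,0,0,0,0,0]]'
python3 - <<'E'
from h import *
d=snap("wrist","w9"); s=ctrl.read_state(); print(s['tcp_pos'],s['wrist_force'],s['torque'])
c=cloud(d); im=d["img"]
crop=im[120:300,205:345]; cv2.imwrite("pics/w9c.png",cv2.resize(crop[:,:,::-1],None,fx=3,fy=3,interpolation=cv2.INTER_NEAREST))
snap("side","s9")
E
```

```text
t: 8.3
tcp_pos: [527.6, -127.7, 45.9]
tool_rot: [0.783, 0.622, 0.001, 0.001]
wrist_force: [-2.8, 0.7, 12.3]
grip_width: 0.152
[ 527.58357677 -127.66094741   45.90209514] [-2.65128899  1.34811096 11.93613081] [ 0.20249376  0.52588845 -0.00836341]
```

View pics/w9.png

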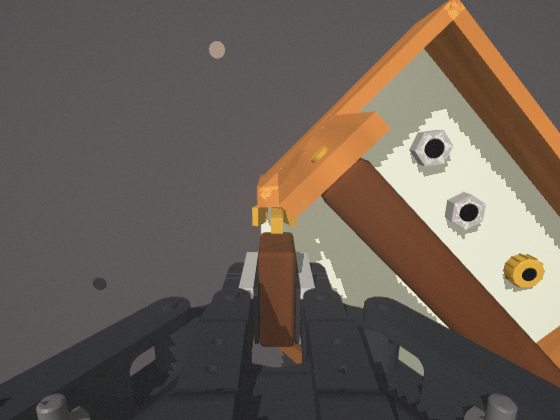

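```bash
python3 -m crank '[[0,0,0,-0.001,0,0,0],[0.024,0,0,0,0,0,0],[0.024,0,0,0,0,0,0],[0.024,0,0,0,0,0,0]]'
python3 - <<'E'
from h import *
s=ctrl.read_state(); print(s['grip_width'],s['wrist_force'],s['torque'])
E
```

```text
t: 8.8
tcp_pos: [526.6, -127.4, 44.6]
tool_rot: [0.783, 0.622, -0.0, -0.0]
wrist_force: [-1.1, -0.1, -1.0]
grip_width: 0.276
0.27633018771636964 [-1.09112139 -0.05333362 -1.01967696] [ 0.00664611 -0.01182061 -0.02640117]
```

```bash
python3 -m crank '[[0.024,0,0,-0.015,0,0,0],[0.024,0,0,-0.03,0,0,0],[0.03,0,0,-0.045,0,0,0],[0.0854,0,0,-0.05,0,0,0],[0.0854,0,0,-0.03,0,0,0],[0.0854,0,0,0,0,0,0]]';  python3 - <<'E'
from h import *
snap("wrist","w10")
rows([604.5,-160,215],32,6)
E
```

```text
t: 9.4
tcp_pos: [529.7, -128.5, 219.9]
tool_rot: [0.783, 0.622, 0.003, 0.004]
wrist_force: [0.1, 0.4, 0.6]
grip_width: 0.843
cur [ 528.1 -127.9  217.1] yaw -13.06 dyaw 45.06 tool-z turn -0.7865
[-0.0023, 0.0136, 0.0004] -0.1311
[-0.0041, 0.0132, 0.0004] -0.1311
[-0.0058, 0.0125, 0.0004] -0.1311
[-0.0074, 0.0117, 0.0004] -0.1311
[-0.0088, 0.0106, 0.0004] -0.1311
[-0.0102, 0.0094, 0.0004] -0.1311
```

View pics/w10.png

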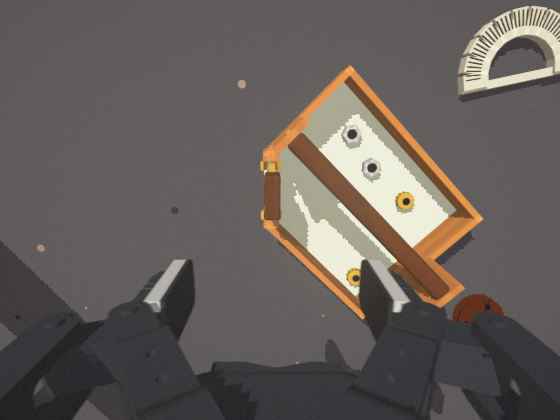

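```bash
python3 - <<'E'
from h import *
d=load("w10"); c=cloud(d); im=cv2.cvtColor(d["img"],cv2.COLOR_RGB2HSV)
m=(im[...,0]<12)&(im[...,1]>100)&(im[...,2]<140)
g=m.copy(); g[:,:255]=0; g[:,290:]=0; g[:160]=0; g[230:]=0
P=c[g]; print("gate z",np.percentile(P[:,2],[10,50,90])); P=P[P[:,2]>72]; print(cv2.minAreaRect(P[:,:2].astype(np.float32)))
roi=np.zeros(m.shape,bool); roi[130:300,285:470]=1
b=roi&m&(np.abs(c[...,2]-100)<4); P=c[b]; print("bar",np.median(P[:,2]),cv2.minAreaRect(P[:,:2].astype(np.float32)))
w=(np.abs(c[...,2]-40)<3); w[:,:255]=0;w[:60]=0;w[330:]=0
print("walls",cv2.minAreaRect(c[w][:,:2].astype(np.float32)))
E
python3 -m crank '[[0.0854,-0.0023,0.0136,0,0,0,-0.131],[0.0854,-0.0041,0.0132,0,0,0,-0.131],[0.0854,-0.0058,0.0125,0,0,0,-0.131],[0.0854,-0.0074,0.0117,0,0,0,-0.131],[0.0854,-0.0088,0.0106,0,0,0,-0.131],[0.0854,-0.0102,0.0094,0,0,0,-0.131],[0.0854,0,0,0,0,0,0],[0.0854,0,0,0,0,0,0]]'
python3 - <<'E'
from h import *
snap("wrist","w11")
E
```

```text
gate z [73.27812233 74.45752846 75.39887084]
((531.9456787109375, -104.33399963378906), (84.6344985961914, 12.997310638427734), 77.06204986572266)
bar 99.48071480250798 ((604.189208984375, -159.44239807128906), (15.319816589355469, 185.28785705566406), 31.66345977783203)
walls ((604.3917236328125, -159.82656860351562), (161.0824432373047, 201.9281768798828), 31.635921478271484)
t: 10.25
tcp_pos: [602.0, -159.1, 212.9]
tool_rot: [0.486, 0.874, -0.0, -0.002]
wrist_force: [-0.2, 0.5, -0.1]
grip_width: 1.003
```

View pics/w11.png

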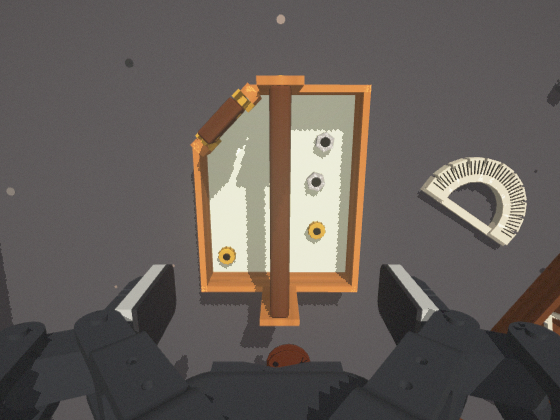

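Run:
```python
from h import *
d=load("w11"); c=cloud(d); s=ctrl.read_state(); M=R.from_quat(s['tool_rot']).as_matrix()
im=cv2.cvtColor(d["img"],cv2.COLOR_RGB2HSV)
m=(im[...,0]<12)&(im[...,1]>100)&(im[...,2]<140)&(np.abs(c[...,2]-100)<4); m[:,:260]=0;m[:,300:]=0; m[320:]=0
P=c[m]; r=cv2.minAreaRect(P[:,:2].astype(np.float32)); print(r,np.median(P[:,2]))
w=(np.abs(c[...,2]-40)<3); w[:,:185]=0;w[:70]=0;w[300:]=0;w[:,380:]=0
rw=cv2.minAreaRect(c[w][:,:2].astype(np.float32)); print(rw)
print(s['tcp_pos'],M.T@(np.array([*rw[0],71])-s['tcp_pos']),M.T@(np.array([*r[0],71])-s['tcp_pos']),np.degrees(np.arctan2(M[1,1],M[0,1])))
print(s['q'])
```

```text
((604.2849731445312, -159.8480224609375), (15.346092224121094, 186.4550323486328), 31.789112091064453) 99.53407111865477
((604.6007690429688, -159.90602111816406), (160.88665771484375, 201.54461669921875), 31.966144561767578)
[ 601.92890338 -159.01981136  213.39983706] [ -2.57676756   2.08483223 142.38908516] [ -2.36088843   1.84716464 142.39018499] 31.84296971473396
[-3.70082564e-01  3.59108825e-01  1.42564416e+00  1.66480617e-04
  1.36035790e+00 -9.25879404e-01]
```

```bash
python3 -m crank '[[0.0854,-0.0015,0.0012,0.04,0,0,0],[0.0854,-0.001,0.001,0.045,0,0,0],[0.0854,0,0,0.04,0,0,0],[0.0854,0,0,0.017,0,0,0],[0.0854,0,0,0,0,0,0],[0.05,0,0,0,0,0,0],[0.02,0,0,0,0,0,0],[0.0,0,0,0,0,0,0],[0.0,0,0,0,0,0,0],[0.0,0,0,0,0,0,0]]'
python3 - <<'E'
from h import *
snap("wrist","w12"); s=ctrl.read_state(); print(s['tcp_pos'],s['wrist_force'],s['grip_width'])
E
```

```text
t: 11.3
tcp_pos: [606.8, -160.8, 74.1]
tool_rot: [0.485, 0.874, 0.0, 0.001]
wrist_force: [3.4, -1.1, -2.6]
grip_width: 0.174
[ 606.77699014 -160.740055     74.0457492 ] [-0.70257592 -0.34987621  4.07727483] 0.173599406584259
```

View pics/w12.png

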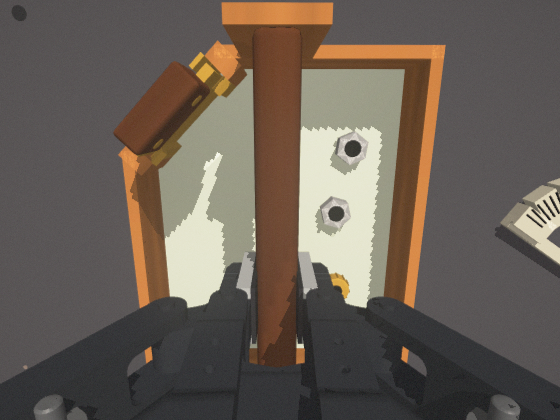

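```bash
python3 -m crank '[[0,0,0,-0.005,0,0,0],[0,0,0,-0.01,0,0,0],[0,0,0,-0.015,0,0,0],[0,0,0,-0.02,0,0,0],[0,0,0,-0.02,0,0,0],[0,0,0,-0.02,0,0,0],[0,0,0,-0.02,0,0,0],[0,0,0,-0.02,0,0,0],[0,0,0,-0.015,0,0,0],[0,0,0,-0.005,0,0,0],[0,0,0,0,0,0,0],[0,0,0,0,0,0,0]]'
python3 - <<'E'
from h import *
snap("wrist","w13"); s=ctrl.read_state(); print(s['tcp_pos'],s['wrist_force'],s['grip_width'],s['torque'],s['q'])
M=R.from_quat(s['tool_rot']).as_matrix(); print(M.round(3))
# tilt axis: mouth dir in tool frame
yaw=np.radians(31.8-90-135); m=np.array([np.cos(yaw),np.sin(yaw),0]); k=np.cross([0,0,1],m); print("mouth dir world",m,"axis tool",M.T@k)
E
```

```text
t: 12.55
tcp_pos: [605.6, -160.2, 221.6]
tool_rot: [0.485, 0.874, -0.0, -0.001]
wrist_force: [0.7, -0.6, -7.0]
grip_width: 0.172
[ 605.47654872 -160.18395609  221.37396222] [-0.2306691   0.02085383 -7.06992942] 0.16958085789130203 [-0.05737311 -0.07952482 -0.03858258] [-3.69725850e-01  3.60179452e-01  1.40405237e+00  9.81787674e-05
  1.38043900e+00 -9.27740795e-01]
[[-0.529  0.848 -0.003]
 [ 0.848  0.529  0.001]
 [ 0.003 -0.002 -1.   ]]
mouth dir world [-0.9735789   0.22835087  0.        ] axis tool [-7.04994730e-01 -7.09212350e-01 -5.23002651e-04]
```

View pics/w13.png

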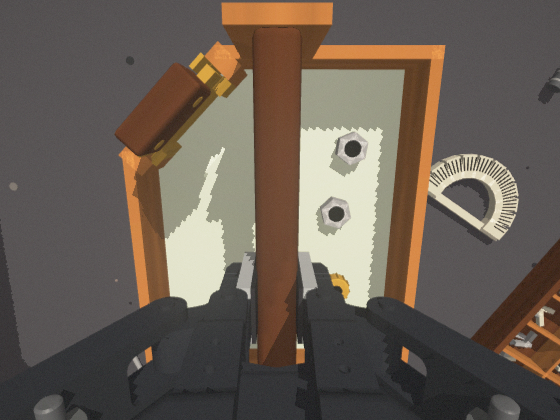

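```bash
python3 -m crank '[[0,0,0,0,-0.015,-0.015,0],[0,0,0,0,-0.03,-0.03,0],[0,0,0,0,-0.03,-0.03,0],[0,0,0,0,-0.03,-0.03,0],[0,0,0,0,-0.03,-0.03,0],[0,0,0,0,-0.03,-0.03,0],[0,0,0,0,-0.03,-0.03,0],[0,0,0,0,-0.03,-0.03,0],[0,0,0,0,-0.03,-0.03,0],[0,0,0,0,-0.03,-0.03,0],[0,0,0,0,-0.03,-0.03,0],[0,0,0,0,-0.02,-0.02,0]]'
python3 - <<'E'
from h import *
snap("wrist","w14"); s=ctrl.read_state(); print(s['tcp_pos'],s['wrist_force'],s['grip_width'],s['torque'],s['q'])
M=R.from_quat(s['tool_rot']).as_matrix(); print("tool tilt",np.degrees(np.arccos(-M[2,2])))
E
```

```text
t: 13.8
tcp_pos: [603.6, -159.4, 220.9]
tool_rot: [0.472, 0.851, 0.064, 0.223]
wrist_force: [0.5, 1.0, -7.4]
grip_width: 0.174
[ 602.76549935 -159.09254741  220.37943673] [-2.19672792  0.27434013 -7.42695016] 0.1790843943730165 [0.31707843 1.08461351 0.04171765] [-0.42167257  0.13775041  1.82037809  0.13311398  0.72684554 -1.05902439]
tool tilt 26.860995055176478
```

View pics/w14.png

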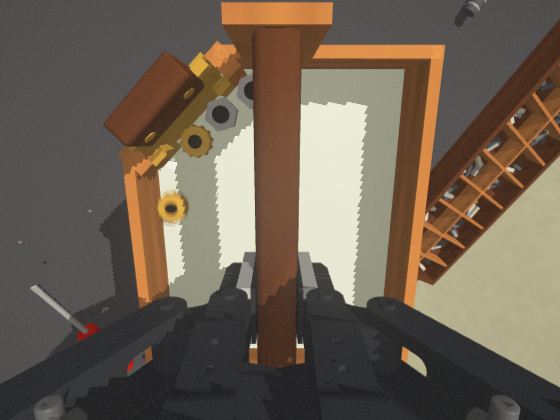

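```bash
python3 -m crank '[[0,0,0,0,-0.03,-0.03,0],[0,0,0,0,-0.03,-0.03,0],[0,0,0,0,-0.025,-0.025,0],[0,0,0,0,-0.02,-0.02,0],[0,0,0,0,0,0,0],[0,0,0,0,0,0,0],[0,0,0,0,0,0,0],[0,0,0,0,0,0,0],[0,0,0,0,0,0,0],[0,0,0,0,0,0,0]]'
python3 - <<'E'
from h import *
snap("wrist","w15"); snap("side","s15"); s=ctrl.read_state(); print(s['tcp_pos'],s['wrist_force'],s['grip_width'],s['torque'],s['q'],s['qvel'])
M=R.from_quat(s['tool_rot']).as_matrix(); print("tool tilt",np.degrees(np.arccos(-M[2,2])))
E
```

```text
t: 14.85
tcp_pos: [606.5, -160.5, 222.9]
tool_rot: [0.462, 0.833, 0.084, 0.294]
wrist_force: [-0.2, 0.2, -7.5]
grip_width: 0.174
[ 606.38626965 -160.48375679  222.83707939] [-0.84119153  1.37288599 -6.23680761] 0.17818923731161632 [ 2.09223211e-01  1.05452823e+00 -9.66213154e-04] [-0.44289946  0.09708589  1.94345734  0.26104615  0.50452021 -1.19115256] [-0.00091998 -0.00039331  0.00083825 -0.00024394 -0.00215268  0.00074677]
tool tilt 35.64066818627992
```

View pics/w15.png

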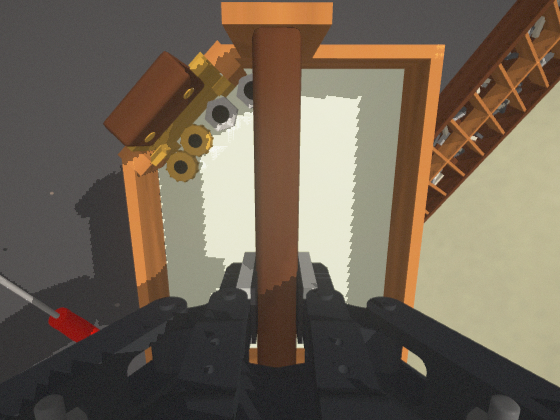

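View pics/s15.png

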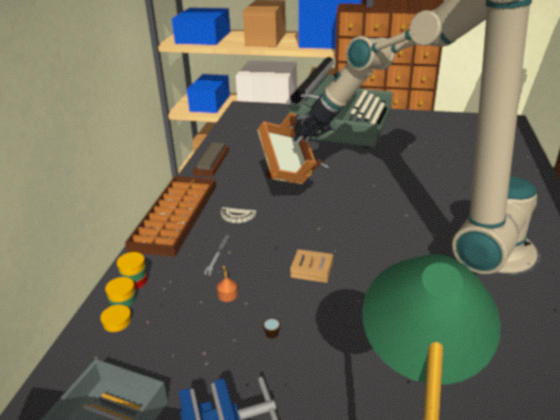

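```bash
python3 -m crank '[[0,0,0,0,0,0,0],[0,0,0,0,0,0,0]]'
python3 - <<'E'
from h import *
d=snap("wrist","w16"); s=ctrl.read_state(); M=R.from_quat(s['tool_rot']).as_matrix(); tcp=s['tcp_pos']
for n,dd in (("w13",load("w13")),("w16",d)):
    # camera-fixed view; tool frame from known tool<-camera: use current rel pose
    T=d["world_from_camera"]; c=cloud(d) if n=="w16" else None
    if n=="w13":
        dd["world_from_camera"]=T; c=cloud(dd)
    q=(c-tcp)@M
    im=cv2.cvtColor(dd["img"],cv2.COLOR_RGB2HSV)
    g=(im[...,0]<12)&(im[...,1]>100)&(im[...,2]<140); g[:,220:]=0; g[170:]=0; g[:40]=0
    P=q[g]; P=P[(P[:,2]>-8)&(P[:,2]<8)]; print(n,"gate top z",np.median(P[:,2]),cv2.minAreaRect(P[:,:2].astype(np.float32)))
    print(" floor",q[200,230].round(1)," wall",q[100,430].round(1),q[57,340].round(1))
mouth=np.array([69.5,-49.5,69.])
for n,(u,v) in dict(b1=(172,165),b2=(187,140),h1=(211,113),h2=(243,90)).items(): 
    print(n,q[v,u].round(1),np.linalg.norm(q[v,u]-mouth).round(1))
print("mouth world",tcp+M@mouth,"mouth x tilt",np.degrees(np.arcsin((M@np.array([.707,-.707,0]))[2])))
m=d["img"]; p=load("w15")["img"]; print("diff",np.abs(m.astype(int)-p).mean(), s['grip_width'],s['wrist_force'])
E
```

```text
t: 15.15
tcp_pos: [606.3, -160.5, 222.9]
tool_rot: [0.462, 0.833, 0.084, 0.294]
wrist_force: [0.3, 0.1, -6.9]
grip_width: 0.174
w13 gate top z -0.6925074589509121 ((70.50468444824219, -48.73302459716797), (39.6800537109375, 14.151652336120605), 45.47282791137695)
 floor [ 17.6 -30.2  68.3]  wall [76.2 75.1 33.2] [95.9 30.  34.1]
w16 gate top z -0.9909422892126903 ((74.24620819091797, -52.51470184326172), (39.78875732421875, 14.89797592163086), 45.028507232666016)
 floor [ 17.2 -30.4  70.1]  wall [76.3 75.6 34.3] [96.  30.  34.3]
b1 [ 41.  -62.8  60. ] 32.7
b2 [ 55.5 -52.9  60.5] 16.7
h1 [ 70.7 -37.9  59.3] 15.2
h2 [ 83.2 -19.4  60.9] 34.0
mouth world [ 582.10790364 -140.36423881  117.77286125] mouth x tilt -35.645856133428325
diff 2.291112528344671 0.17212742070469297 [-0.03565115 -1.22591799 -6.90246202]
```

View pics/w16.png

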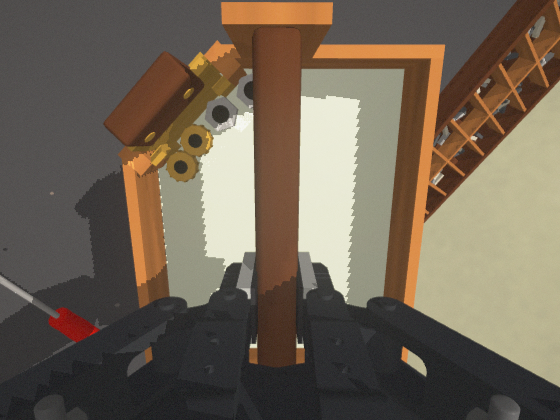

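Run:
```python
from workcell import ctrl
print(ctrl.job_done()); s=ctrl.read_state(); print(s['t'],s['tcp_pos'],s['grip_width'])
```

```text
the job is handed in; nothing more can be done
None
the job is handed in; nothing more can be done
```

I put the brass gate in the tray's mouth, lifted the tray about 150 mm by its bar, tipped it 35.6° towards the gate, and handed the job in at about t = 15.2 s.

**Gate:** While I was seating it, the gate met the tray floor with about 12 N. Once released, its top stood at about 74.5 mm against 75 mm expected. With the tray tipped, the gate leans about 0.08 rad outward within its groove's play, with its top at the same height as before. That is inside the 0.17 rad limit. I did not measure the foot itself.

**Final hold:** The fingers still grip the bar (about 15 mm opening, about 7 N carried). The mouth is about 118 mm above the counter. Joint speeds were near zero at the last full reading.

**Nuts:** All four lie against the gate, about 15–34 mm from the mouth's origin. They showed no visible movement between my last two pictures.

**Disagreements and unchecked points:**
- The measured tool position disagreed with the cameras by 1–3 mm, so I aligned the gate from the wrist picture.
- I did not measure the bystanders again at the end. The last side picture showed nothing disturbed among those it could see, and no move touched them.

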